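# Press the second label in the lever label press

## Robot

A 6-joint arm with a two-finger parallel gripper is mounted at the origin on the work surface. World frame = base frame: x ahead of the robot, y to its left, z up, the work surface at z = 0. Lengths are in m, angles in rad, forces in N, time in s.
With the tool pointing down it reaches from about 0.375 to 0.75 m from the base axis. Payload 9 kg.
Tool frame: the origin (TCP) lies midway between the tips of the shut fingers; the grasp point (between the pads) lies behind it (r.grip_point_offset is the z of the grasp point in the tool frame, in m); z points along the fingers, y is the line along which they close (so a half turn about z gives the same grasp; the last joint's range is limited). The gripper opens to 85 mm and grips with 20 to 120 N. Pads are 22 mm wide; open, the fingers measure 114 mm over their backs; the gripper's body (76 mm by 85 mm) begins 54 mm behind the grasp point. The pads swing forward as they close: fully open they stand 13 mm farther back than shut.
Start: joints at [-1.517, 0.104, 0.097, 1.564, 0, 1.353], TCP at [0.161, -0.578, 0.231] pointing down, gripper open.
Joint ranges: [-2.99, 2.99], [-0.84, 1.86], [-1.1, 1.16], [-1.84, 2.11], [-1.51, 1.56], [-3.14, 3.14]. Speed limits (rad/s): [2.22, 2.22, 2.57, 3.14, 3.14, 3.14].

## Interface

Orientations are given as a 3x3 rotation matrix whose columns are the frame's x, y, z axes.
In Python, from workcell import monitor, optics, r gives the robot as it stands.
- The arm moves only by the tool drive_tool, never from a script. Its argument "series" is text: rows parted by semicolons, each of 7 numbers parted by spaces: the opening, from 0 (shut) to 1 (fully open), then the shift along the world's x, y, z in cm, then the turn, a rotation vector about the world's x, y, z in degrees. A call has 1 to 12 rows; each row shifts and turns the commanded pose from where the row before left it; what a row does not reach is not made up. A row lasts 1/12 s, in which the tool goes at most 41.7 mm and 7.16 degrees, less where a joint would pass 70% of its speed; a pose out of reach is approached as far as the arm can. A call is refused whole if a number of a shift passes 4.17 or a number of a turn 7.16, either way. A call with a gripper value outside its range is refused whole. The fingers move at their own pace and stop on an object; the grip force is fixed at half the most. Time passes only in rows, so rows that do not move let the fingers close. It gives the time, the measured TCP pose, the force, the opening and the grip force at its end, in the units of the state.
- monitor.read_state(): the state, without advancing time (a new reading comes with each control period).
- optics.grab_frame(name): name is "scene" or "top"; returns the picture (480x640x3 uint8, red, green, blue); there is no depth.
- optics.camera_info(name): a dict with "K" (3x3 intrinsics, pixels), "rvec" (rotation vector, rad) and "tvec" (3), from world to camera coordinates, as OpenCV has them. Camera axes: x right, y down, z forward; pixel columns grow to the right and rows downward; lengths in m; the calibration is good to about 2 mm. A picture is of the moment at which its call begins. camera_info takes no time and is no camera call.
- r.sign_off(): hands the job in; it is judged then, once.
The state is a dict: "time": time; "q": joint angles; "joint_vel": joint speeds; "tau": joint torques, N m; "tcp_pos": TCP position; "ee_rot": TCP orientation; "ft_force": force on the tool from outside, world axes, zero at the start; "torque": the same for the moment, N m; "grip_width": opening from 0.0 (shut) to 1.0 (fully open); "grip_force": force on a finger pad.
Only numpy, scipy, OpenCV 4.12 (cv2) and the standard library are available. Lean on these libraries where they do the work, as an engineer would, in place of code of your own. Each camera call takes 0.05 s, during which the arm holds its last target. There are 200 camera calls.

## Task

The square bottle standing in the label press has had its tall front label pressed; give it a quarter turn so that its short side label, now on the side away from the robot, squarely faces the press pad, set it back upright on the base plate between the low guide strips and the bent bracket, and let go of it. Then take the press lever by its upright handle, swing it round to the cam's highest lift (lever square to the pad's travel, pointing out towards the robot; further round the pad backs off again) and finish holding it there, because the lever springs back if let go. Do not tip the bottle over and leave everything else on the bench where it is.

Things in the scene. Friction and masses are not known exactly. Their poses are not given: they have to be found in the camera images.
- press: Label press fixed to the bench, yaw within 0.3 rad. Base plate 120 (x) x 240 (y) mm, 12 thick, y from -90 to +150. Origin at bench height; x roughly away from the robot; y is the pad's pushing direction. Along +y: blue pivot block with cam and lever, crosshead in rails (to 89 mm high), sprung pad, the bottle's place, bent bracket. Two guide strips 70 mm apart, 8 mm high, flank the bottle's foot.
- seat (a point): Point on top of the base plate (12 mm above the bench), midway between the guide strips, under the bottle's middle when it is pressed against the bracket (press frame 0, 75, 12 mm). Axes as the press. With the lever at rest a 60 mm bottle has 11 mm of play between pad and bracket.
- bracket (a point): Middle of the bracket's upright face that meets the bottle (press frame 0, 105, 63 mm). Upright flange 90 mm wide, 4 mm thick, its top 110 mm above the bench.
- pivot (a point): Point on the lever's vertical pivot axis at the height of the middle of the lever handle, 112 mm above the bench (press frame 0, -40, 112 mm). Axes as the press.
- press_lever (a joint): Lever angle: 0 at rest (lever along the press's -y), grows clockwise seen from above, end stop 2.1 rad. The pad advances 15 mm x sin(angle): highest lift at 1.57, lever along the press's -x; beyond, the pad retreats. A return spring pulls to 0 (2.5 N at the handle at rest, 4.5 N at 1.57). At highest lift the sprung pad presses with about 12 N; it pushes a loose bottle up to the bracket.
- lever_handle: Black upright round handle, 25 mm diameter, 48 mm high (88 to 136 mm above the bench), on the lever's end, 120 mm from the pivot axis; it revolves freely about its own vertical axis. Origin at its middle. The lever arm and its end boss below it reach 78 mm above the bench.
- press_pad: Sprung pad: aluminium plate with rubber face, 66 wide, from 34 to 98 mm above the bench. Origin at the middle of its face, at press y = 34 mm with the lever at rest; it pushes along the press's +y.
- bottle: Square white bottle, 60 x 60 x 150 mm, 0.28 to 0.5 kg, in the press. Origin: centre of underside, z up. Tall label (44 x 74) on its -x face, short label (44 x 36) on its -y face. Body to 106 mm, shoulder, grey cap 38 mm diameter from 128 to 150 mm. Start yaw = press yaw + 1.57 (tall label to the pad, short one away from the robot); wanted: press yaw, a quarter turn clockwise from above.
- cap (a point): Middle of the bottle's cap, on its axis, 139 mm above its underside.
- side_label (a point): Middle of the short side label, on the bottle's -y face, 51 mm above its underside; it must come to face the pad.
- bottle_done: Identical finished bottle standing on the far side of the press; leave alone. Origin centre of underside.
- bottle_waiting: Identical bottle standing beyond the bent bracket; leave alone. Origin centre of underside.
- label_roller: Hand roller, rubber on a wooden handle, about 180 mm long, 36 mm high, lying on the far side of the press; leave alone.
- label_roll: Roll of labels, 110 mm diameter, 60 mm high, lying flat on the left; leave alone.
- empty_core: Empty cardboard core ring, 81 mm diameter, 60 mm high, on the left; leave alone.
- screwdriver: Screwdriver lying on the right; leave alone.
- cleaner: Cleaner bottle, 64 mm diameter, 170 mm high, on the right; leave alone.
Mind the look-alikes: they are no part of the job. What is shaped like the bottle but pink or yellow is not meant.

How it is judged:
By the outcome, as a careful person would: the job done as asked, in the order asked, and still so for the second after the job is handed in, while the arm keeps its last pose, push and grip.
It also fails if it takes over 54 s, if anything falls off the work surface, if the arm or the gripper's body presses on something with over 40 N, if the wrist force passes 120 N, or if a joint passes its speed limit or range.

## Working session

There is one attempt and no reset: what is moved stays moved. The work goes in short steps, Python scripts to look and compute and a tool call to move; the robot and the scene stay as the last step left them, time stands still between calls to the robot, and variables do not carry over. Pictures are saved under pics/ and viewed, at most 10 in all, crops included, and the job is handed in when it is done.

Besides the shell and the picture viewer there is one more tool, called after "Call:" as name(argument=value, ...), one argument or row to a line, values as JSON. drive_tool: Moves the arm, as the interface text tells. Its arguments: {"type":"object","properties":{"series":{"type":"string"}},"required":["series"]}

```bash
ls; mkdir -p pics; python3 - <<'E'
from workcell import monitor, optics, r
import cv2
s=monitor.read_state();print(s['time'],s['tcp_pos'],s['ee_rot'],s['grip_width'],r.grip_point_offset)
for n in("scene","top"):
    im=optics.grab_frame(n);cv2.imwrite(f"pics/{n}0.png",im[:,:,::-1]);i=optics.camera_info(n);print(n,i)
E
```

```text
pics
0.0 [ 0.16106615 -0.57762732  0.2305046 ] [[ 9.63306495e-01  2.68403784e-01 -7.22601548e-05]
 [ 2.68403632e-01 -9.63305585e-01  1.35643959e-03]
 [ 2.94464907e-04 -1.32606195e-03 -9.99999077e-01]] 0.9983642490235148 -0.0187
scene {'K': array([[573.16468482,   0.        , 320.98876704],
       [  0.        , 573.16468482, 238.54138057],
       [  0.        ,   0.        ,   1.        ]]), 'rvec': array([ 2.12024309,  0.6612702 , -0.30295656]), 'tvec': array([-0.44222705, -0.04541403,  1.88045332])}
top {'K': array([[598.66161183,   0.        , 321.20701567],
       [  0.        , 598.66161183, 242.31652859],
       [  0.        ,   0.        ,   1.        ]]), 'rvec': array([ 2.1442883 , -2.12645596,  0.15957402]), 'tvec': array([0.04850458, 0.51080286, 1.58584825])}
```

View pics/scene0.png

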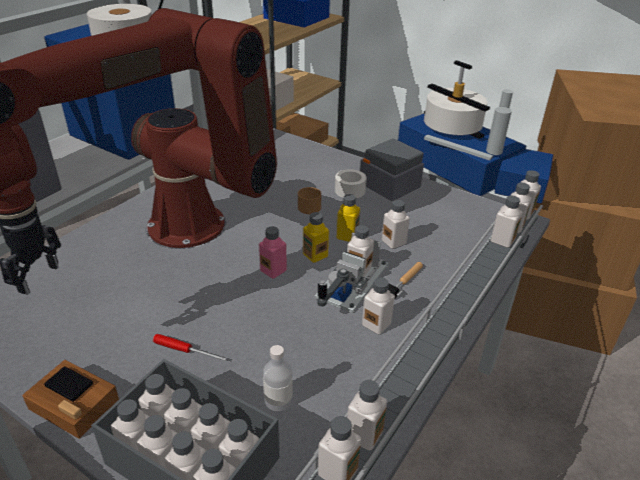

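View pics/top0.png

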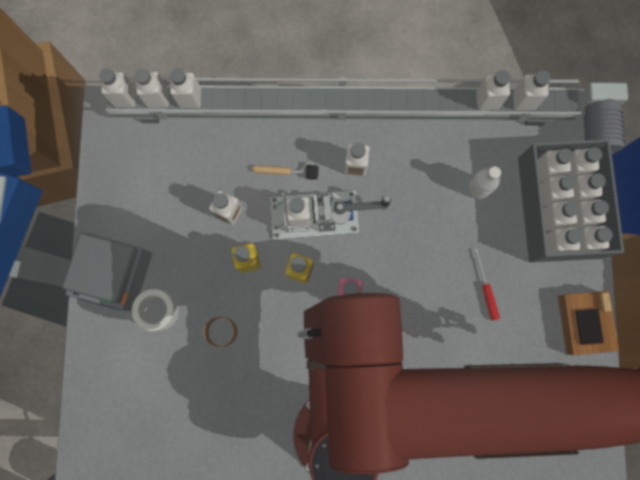

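```bash
cat > h.py <<'E'
import numpy as np, cv2
from workcell import monitor, optics, r
def ray(n,uv):
    i=optics.camera_info(n);R=cv2.Rodrigues(i['rvec'])[0]
    d=R.T@np.linalg.inv(i['K'])@np.array([uv[0],uv[1],1.]);return -R.T@i['tvec'],d
def onz(n,uv,z):
    c,d=ray(n,uv);return c+d*(z-c[2])/d[2]
def tri(a,b):
    c1,d1=ray('scene',a);c2,d2=ray('top',b)
    t=np.linalg.lstsq(np.c_[d1,-d2],c2-c1,rcond=None)[0];p,q=c1+d1*t[0],c2+d2*t[1];return (p+q)/2,np.linalg.norm(p-q)
def proj(n,P):
    i=optics.camera_info(n);return cv2.projectPoints(np.array(P,float).reshape(-1,3),i['rvec'],i['tvec'],i['K'],None)[0].reshape(-1,2)
E
python3 - <<'E'
import cv2,numpy as np
a=cv2.imread('pics/top0.png')[130:310,220:420];b=cv2.imread('pics/scene0.png')[190:340,240:440]
cv2.imwrite('pics/c1.png',cv2.resize(a,None,fx=4,fy=4,interpolation=cv2.INTER_CUBIC)[:600])
cv2.imwrite('pics/c2.png',cv2.resize(b,None,fx=4,fy=4,interpolation=cv2.INTER_CUBIC))
cv2.imwrite('pics/c1.png',cv2.resize(a[:150],None,fx=4,fy=4,interpolation=cv2.INTER_CUBIC))
E
```

```text
(no output)
```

View pics/c1.png

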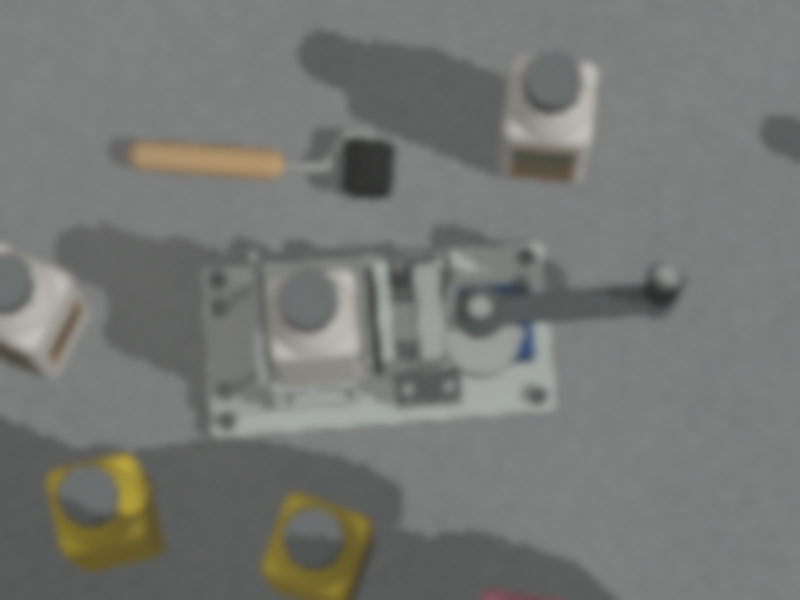

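View pics/c2.png

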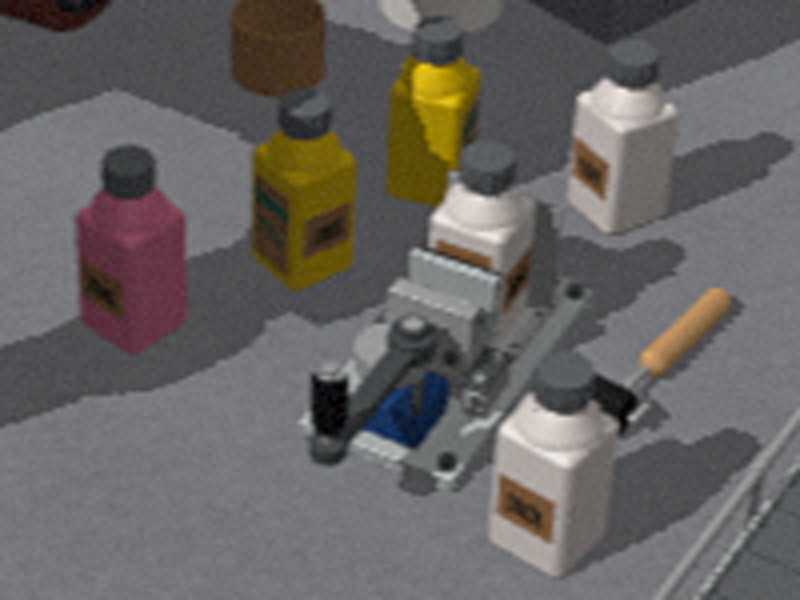

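```bash
python3 - <<'E'
from h import *
T=lambda u,v:(u/4+220,v/4+130)
S=lambda u,v:(u/4+240,v/4+190)
C=np.array([onz('top',T(*c),.012)[:2] for c in[(203,268),(545,243),(556,408),(213,437)]])
print(C.round(4).tolist())
# press coords: (60,150),(60,-90),(-60,-90),(-60,150)
L=np.array([(60,150),(60,-90),(-60,-90),(-60,150)])/1e3
M=cv2.estimateAffinePartial2D(L,C)[0];print(M, 'scale',np.hypot(*M[:,0]))
yaw=np.arctan2(M[1,0],M[0,0]);print('yaw',yaw)
R=np.array([[np.cos(yaw),-np.sin(yaw)],[np.sin(yaw),np.cos(yaw)]]);o=C.mean(0)-R@L.mean(0)
print('origin',o)
w=lambda x,y:(o+R@np.array([x,y])/1e3).round(4)
print('seat',w(0,75),'pivot',w(0,-40),'handle0',w(0,-160),'handle90',w(-120,-40))
print('hub top',onz('top',T(480,306),.1),'handle top',onz('top',T(662,272),.136),tri(S(331,370),T(662,272)))
print('cap',onz('top',T(307,297),.160),tri(S(490,158),T(307,295)))
print('press coords cap', R.T@(onz('top',T(307,297),.16)[:2]-o)*1e3)
for n,p,z in[('yel1',(90,493),.148),('yel2',(316,540),.148),('done',(553,78),.148),('wait',(5,282),.148)]:
  q=onz('top',T(*p),z)[:2];print(n,q.round(3),'press',(R.T@(q-o)*1e3).round())
q=onz('scene',S(129,163),.15)[:2];print('pink',q,'press',(R.T@(q-o)*1e3).round())
E
```

```text
[[0.6423, 0.1955], [0.662, -0.0438], [0.5447, -0.0514], [0.5225, 0.1859]]
[[ 0.99211334 -0.08404481  0.59539253]
 [ 0.08404481  0.99211334  0.04176517]] scale 0.995666813974157
yaw 0.08451114234305812
origin [0.59540351 0.04163564]
seat [0.5891 0.1164] pivot [0.5988 0.0018] handle0 [ 0.6089 -0.1178] handle90 [ 0.4792 -0.0084]
hub top [0.5970776  0.00345048 0.1       ] handle top [ 0.61241673 -0.11317841  0.136     ] (array([ 0.61190099, -0.11351571,  0.13618602]), np.float64(0.001172648721921482))
cap [0.58885968 0.11469057 0.16      ] (array([0.59059078, 0.11505953, 0.1603874 ]), np.float64(0.0012451149533227702))
press coords cap [-0.35387022 73.34656953]
yel1 [0.464 0.251] press [-114.  219.]
yel2 [0.435 0.107] press [-154.   79.]
done [ 0.738 -0.042] press [135. -96.]
wait [0.6   0.309] press [ 27. 266.]
pink [ 0.38131862 -0.02547582] press [-219.  -49.]
```

Call:
drive_tool(
  series="1 1.0 1.5 0.3 0 0 4;1 2.0 3.2 0.3 0 0 6;1 2.0 3.2 0.3 0 0 6;1 2.0 3.2 0.2 0 0 6;1 2.0 3.2 0.2 0 0 6;1 2.0 3.2 0.2 0 0 6;1 2.0 3.2 0 0 0 6;1 2.0 3.2 0 0 0 6;1 2.0 3.2 0 0 0 6;1 2.0 3.2 0 0 0 6;1 2.0 3.2 0 0 0 6;1 2.0 3.2 0 0 0 6",
)

```text
time: 1.1
tcp_pos: [0.3916, -0.2092, 0.2462]
ee_rot: [[0.072, 0.997, 0.0], [0.997, -0.072, -0.0], [-0.0, 0.0, -1.0]]
ft_force: [1.9, -0.8, 0.1]
grip_width: 0.998
grip_force: 0.0
```

Call:
drive_tool(
  series="1 2.0 3.2 0 0 0 6;1 2.0 3.2 0 0 0 6;1 2.0 3.2 0 0 0 6;1 2.0 3.2 0 0 0 6;1 2.0 3.2 0 0 0 6;1 2.0 3.2 0 0 0 6;1 2.0 3.2 0 0 0 6;1 2.0 3.2 0 0 0 3;1 2.0 3.2 0 0 0 0;1 1.6 3.0 0 0 0 0;1 0 0 0 0 0 0;1 0 0 0 0 0 0",
)

```text
time: 2.1
tcp_pos: [0.587, 0.1085, 0.2452]
ee_rot: [[-0.653, 0.758, -0.002], [0.758, 0.653, 0.0], [0.001, -0.001, -1.0]]
ft_force: [0.5, -0.5, -0.5]
grip_width: 0.999
grip_force: 0.0
```

```bash
python3 - <<'E'
from h import *
s=monitor.read_state();print(s['time'],s['tcp_pos'],s['ee_rot'].round(3),s['q'].round(2))
im={n:optics.grab_frame(n)[:,:,::-1] for n in("scene","top")}
cv2.imwrite('pics/s1.png',im['scene']);cv2.imwrite('pics/t1.png',im['top'])
cv2.imwrite('pics/d1.png',cv2.resize(im['scene'][170:320,270:470],None,fx=4,fy=4,interpolation=cv2.INTER_CUBIC))
E
```

```text
2.1 [0.58703238 0.1085349  0.24517981] [[-0.653  0.758 -0.002]
 [ 0.758  0.653  0.   ]
 [ 0.001 -0.001 -1.   ]] [-0.04  0.1   0.12  1.59 -0.    0.82]
```

View pics/d1.png

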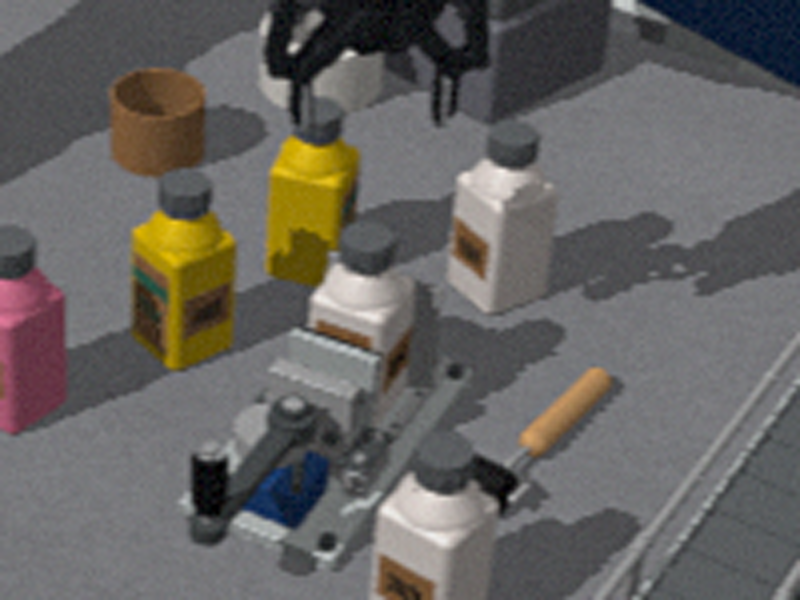

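Call:
drive_tool(
  series="1 0.25 0.65 -1 0 0 0;1 0 0 -2 0 0 0;1 0 0 -2 0 0 0;1 0 0 -2 0 0 0;1 0 0 -2 0 0 0;1 0 0 -1.2 0 0 0;1 0 0 -0.7 0 0 0;1 0 0 0 0 0 0;1 0 0 0 0 0 0",
)

```text
time: 2.95
tcp_pos: [0.5897, 0.1132, 0.1379]
ee_rot: [[-0.65, 0.76, 0.001], [0.76, 0.65, 0.0], [-0.0, 0.0, -1.0]]
ft_force: [1.3, 0.1, 0.1]
grip_width: 1.001
grip_force: 0.0
```

Call:
drive_tool(
  series="0.3 0 0 0 0 0 0;0.2 0 0 0 0 0 0;0.1 0 0 0 0 0 0;0 0 0 0 0 0 0;0 0 0 0 0 0 0;0 0 0 0 0 0 0;0 0 0 0 0 0 0;0 0 0 0 0 0 0",
)

```text
time: 3.62
tcp_pos: [0.59, 0.1135, 0.1383]
ee_rot: [[-0.65, 0.76, 0.001], [0.76, 0.65, -0.0], [-0.001, 0.001, -1.0]]
ft_force: [-1.0, -1.1, 6.0]
grip_width: 0.425
grip_force: 60.4
```

Call:
drive_tool(
  series="0 0 0 0.3 0 0 0;0 0 0 0.8 0 0 0;0 0 0 1.5 0 0 0;0 0 0 1.5 0 0 0;0 0 0 1.5 0 0 0;0 0 0 1.5 0 0 0;0 0 0 1.5 0 0 0;0 0 0 1.5 0 0 0;0 0 0 1.4 0 0 0;0 0 0 0.8 0 0 0;0 0 0 0 0 0 0;0 0 0 0 0 0 0",
)

```text
time: 4.62
tcp_pos: [0.5896, 0.1135, 0.2601]
ee_rot: [[-0.65, 0.76, -0.0], [0.76, 0.65, 0.0], [0.0, 0.0, -1.0]]
ft_force: [0.0, 0.4, -4.7]
grip_width: 0.424
grip_force: 60.7
```

```bash
python3 - <<'E'
from h import *
s=monitor.read_state();print(s['time'],s['tcp_pos'],s['ft_force'],s['grip_width'])
im={n:optics.grab_frame(n)[:,:,::-1] for n in("scene","top")}
cv2.imwrite('pics/s2.png',im['scene']);cv2.imwrite('pics/t2.png',im['top'])
cv2.imwrite('pics/d2.png',cv2.resize(im['scene'][170:320,270:470],None,fx=4,fy=4,interpolation=cv2.INTER_CUBIC))
E
```

```text
4.6167 [0.58964914 0.11350233 0.26008708] [ 0.02870392  0.36395835 -4.6579017 ] 0.4237962730548445
```

View pics/d2.png

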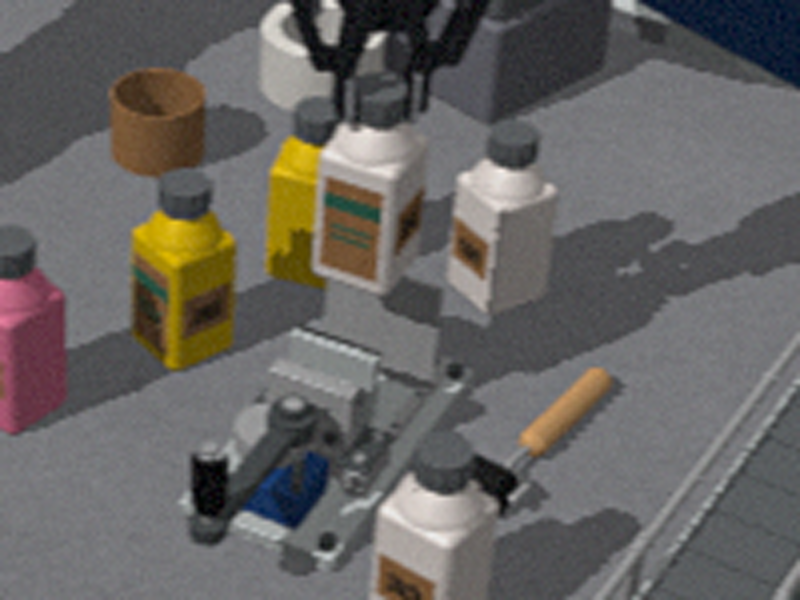

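Call:
drive_tool(
  series="0 0 0 0 0 0 -3;0 0 0 0 0 0 -6;0 0 0 0 0 0 -6;0 0 0 0 0 0 -6;0 0 0 0 0 0 -6;0 0 0 0 0 0 -6;0 0 0 0 0 0 -6;0 0 0 0 0 0 -6;0 0 0 0 0 0 -6;0 0 0 0 0 0 -6;0 0 0 0 0 0 -6;0 0 0 0 0 0 -6",
)

```text
time: 5.72
tcp_pos: [0.5891, 0.1135, 0.259]
ee_rot: [[0.481, 0.877, -0.002], [0.877, -0.481, -0.0], [-0.001, -0.002, -1.0]]
ft_force: [-0.4, 0.6, -4.7]
grip_width: 0.425
grip_force: 60.7
```

Call:
drive_tool(
  series="0 0 0 0 0 0 -6;0 0 0 0 0 0 -6;0 0 0 0 0 0 -6;0 0 0 0 0 0 -3;0 0 0 0 0 0 0;0 0 0 0 0 0 0;0 0 0 0 0 0 0",
)

```text
time: 6.3
tcp_pos: [0.5893, 0.1135, 0.2597]
ee_rot: [[0.758, 0.652, -0.001], [0.652, -0.758, -0.0], [-0.001, -0.001, -1.0]]
ft_force: [0.5, 0.2, -4.3]
grip_width: 0.425
grip_force: 60.6
```

```bash
python3 - <<'E'
from h import *
s=monitor.read_state();print(s['time'],s['tcp_pos'],s['ee_rot'].round(4),s['ft_force'],s['grip_width'])
im={n:optics.grab_frame(n)[:,:,::-1] for n in("scene","top")}
cv2.imwrite('pics/s3.png',im['scene']);cv2.imwrite('pics/t3.png',im['top'])
a=cv2.resize(im['scene'][190:310,300:400],None,fx=4,fy=4,interpolation=cv2.INTER_CUBIC)
b=cv2.resize(im['top'][160:280,250:350],None,fx=4,fy=4,interpolation=cv2.INTER_CUBIC)
cv2.imwrite('pics/d3.png',np.hstack([a,b]))
E
```

```text
6.3 [0.58934814 0.11351225 0.25972814] [[ 7.583e-01  6.519e-01 -8.000e-04]
 [ 6.519e-01 -7.583e-01 -1.000e-04]
 [-7.000e-04 -5.000e-04 -1.000e+00]] [ 0.51228493  0.15477722 -4.29207726] 0.4247023822434338
```

View pics/d3.png

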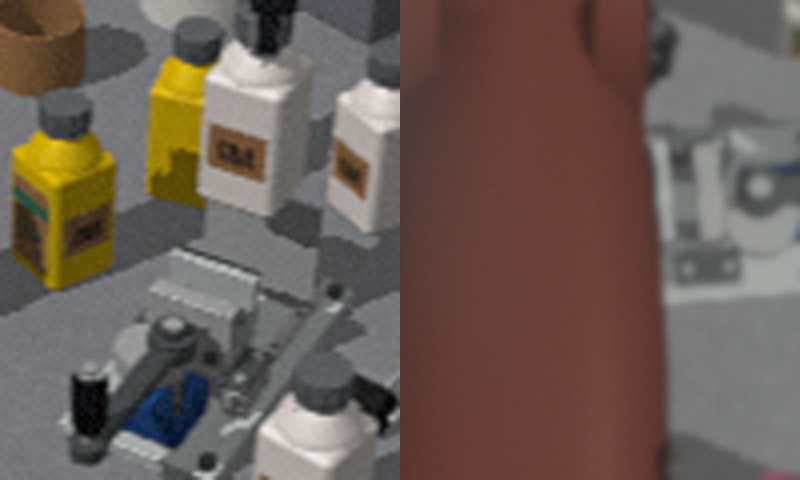

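Call:
drive_tool(
  series="0 0 -0.1 -0.5 0 0 0;0 0 0 -1.2 0 0 0;0 0 0 -1.5 0 0 0;0 0 0 -1.5 0 0 0;0 0 0 -1.5 0 0 0;0 0 0 -1.5 0 0 0;0 0 0 -1.2 0 0 0;0 0 0 -0.7 0 0 0;0 0 0 -0.5 0 0 0;0 0 0 -0.4 0 0 0;0 0 0 0 0 0 0;0 0 0 0 0 0 0",
)

```text
time: 7.4
tcp_pos: [0.5898, 0.1125, 0.1558]
ee_rot: [[0.76, 0.65, 0.001], [0.65, -0.76, -0.0], [0.0, 0.001, -1.0]]
ft_force: [-1.0, 0.9, -3.8]
grip_width: 0.423
grip_force: 60.6
```

Call:
drive_tool(
  series="0 0 0 -0.3 0 0 0;0 0 0 -0.3 0 0 0;0 0 0 -0.3 0 0 0;0 0 0 -0.2 0 0 0;0 0 0 -0.2 0 0 0;0 0 0 -0.1 0 0 0;0 0 0 0 0 0 0;0 0 0 0 0 0 0",
)

```text
time: 8.07
tcp_pos: [0.5896, 0.1125, 0.1413]
ee_rot: [[0.76, 0.65, 0.0], [0.65, -0.76, -0.0], [-0.0, 0.0, -1.0]]
ft_force: [0.6, -0.6, -4.6]
grip_width: 0.423
grip_force: 60.6
```

Call:
drive_tool(
  series="0 0 0 -0.1 0 0 0;0 0 0 -0.1 0 0 0;0 0 0 -0.05 0 0 0;0 0 0 0 0 0 0;0 0 0 0 0 0 0",
)

```text
time: 8.48
tcp_pos: [0.5896, 0.1125, 0.1388]
ee_rot: [[0.76, 0.65, 0.0], [0.65, -0.76, -0.0], [-0.0, 0.0, -1.0]]
ft_force: [-0.3, -0.0, -4.4]
grip_width: 0.424
grip_force: 60.6
```

Call:
drive_tool(
  series="0 0 0 -0.05 0 0 0;0 0 0 -0.05 0 0 0;0 0 0 0 0 0 0;0 0 0 0 0 0 0",
)

```text
time: 8.82
tcp_pos: [0.5898, 0.1126, 0.1384]
ee_rot: [[0.759, 0.651, 0.001], [0.651, -0.759, 0.0], [0.001, 0.0, -1.0]]
ft_force: [-1.2, 0.4, 0.8]
grip_width: 0.425
grip_force: 61.0
```

Call:
drive_tool(
  series="0.5 0 0 0 0 0 0;0.6 0 0 0 0 0 0;0.8 0 0 0 0 0 0;1 0 0 0 0 0 0;1 0 0 0 0 0 0;1 0 0 0 0 0 0;1 0 0 1 0 0 0;1 0 0 2 0 0 0;1 0 0 2 0 0 0;1 0 0 2 0 0 0;1 0 0 2 0 0 0;1 0 0 1 0 0 0",
)

```text
time: 9.82
tcp_pos: [0.5904, 0.1125, 0.2414]
ee_rot: [[0.76, 0.65, 0.004], [0.65, -0.76, -0.0], [0.003, 0.002, -1.0]]
ft_force: [0.2, 0.6, 0.8]
grip_width: 1.001
grip_force: 0.0
```

Call:
drive_tool(
  series="1 0 -1.5 0 0 0 0;1 0.1 -3 0 0 0 0;1 0.1 -3 0 0 0 0;1 0.1 -3 0 0 0 0;1 0.1 -3 0 0 0 0;1 0.2 -3 0 0 0 0;1 0.2 -3 0 0 0 0;1 0.2 -2 0 0 0 0;1 0 -1 0 0 0 0;1 0 0 0 0 0 0;1 0 0 0 0 0 0",
)

```text
time: 10.73
tcp_pos: [0.5995, -0.112, 0.2378]
ee_rot: [[0.76, 0.65, -0.0], [0.65, -0.76, 0.0], [0.0, -0.001, -1.0]]
ft_force: [-0.5, 0.3, -0.1]
grip_width: 1.0
grip_force: 0.0
```

```bash
python3 - <<'E'
from h import *
s=monitor.read_state();print(s['time'],s['tcp_pos'],s['ee_rot'].round(4),s['ft_force'],s['grip_width'])
im={n:optics.grab_frame(n)[:,:,::-1] for n in("scene","top")}
cv2.imwrite('pics/s4.png',im['scene']);cv2.imwrite('pics/t4.png',im['top'])
a=cv2.resize(im['scene'][200:320,290:390],None,fx=4,fy=4,interpolation=cv2.INTER_CUBIC)
b=cv2.resize(im['top'][160:280,250:350],None,fx=4,fy=4,interpolation=cv2.INTER_CUBIC)
cv2.imwrite('pics/d4.png',np.hstack([a,b]))
E
```

```text
10.7333 [ 0.59945665 -0.11204433  0.23780253] [[ 7.599e-01  6.501e-01 -3.000e-04]
 [ 6.501e-01 -7.599e-01  5.000e-04]
 [ 1.000e-04 -5.000e-04 -1.000e+00]] [-0.50047886  0.29384215 -0.09591154] 0.999968310230247
```

View pics/d4.png

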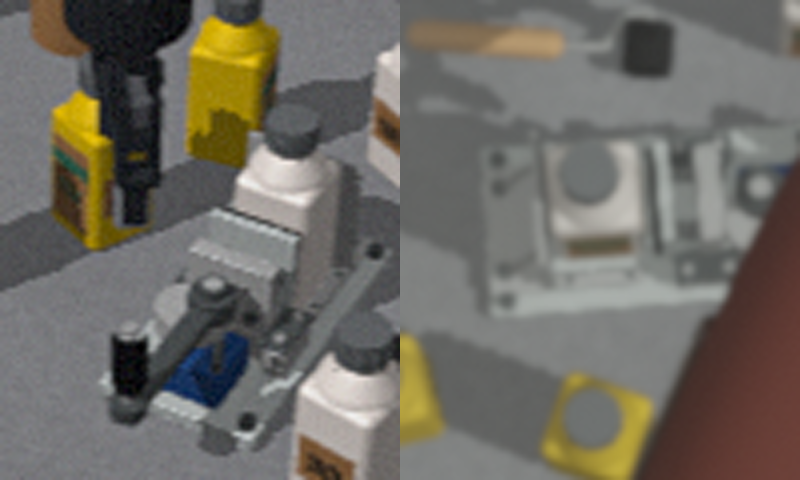

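Call:
drive_tool(
  series="1 0.3 -0.1 0 0 0 4;1 0.3 -0.15 0 0 0 6;1 0.3 0 0 0 0 6;1 0.3 0 0 0 0 6;1 0 0 0 0 0 6;1 0 0 0 0 0 6;1 0 0 -1 0 0 6;1 0 0 -1 0 0 6;1 0 0 -1 0 0 6;1 0 0 -1 0 0 2;1 0 0 0 0 0 0;1 0 0 0 0 0 0",
)

```text
time: 11.83
tcp_pos: [0.6113, -0.1137, 0.1977]
ee_rot: [[-0.08, 0.997, -0.001], [0.997, 0.08, 0.0], [0.001, -0.001, -1.0]]
ft_force: [-0.8, 0.3, -0.8]
grip_width: 1.003
grip_force: 0.0
```

```bash
python3 - <<'E'
from h import *
s=monitor.read_state();print(s['time'],s['tcp_pos'],s['ee_rot'].round(3),s['q'].round(2))
im=optics.grab_frame('scene')[:,:,::-1]
cv2.imwrite('pics/d5.png',cv2.resize(im[210:330,270:400],None,fx=5,fy=5,interpolation=cv2.INTER_CUBIC))
p=s['tcp_pos'];print('tip proj in crop',((proj('scene',[p,[p[0],p[1],.136]])-[270,210])*5).round())
E
```

```text
11.8333 [ 0.61134652 -0.11366402  0.19765822] [[-0.08   0.997 -0.001]
 [ 0.997  0.08   0.   ]
 [ 0.001 -0.001 -1.   ]] [-0.39  0.17  0.11  1.51  0.    1.1 ]
tip proj in crop [[267. 268.]
 [264. 362.]]
```

View pics/d5.png

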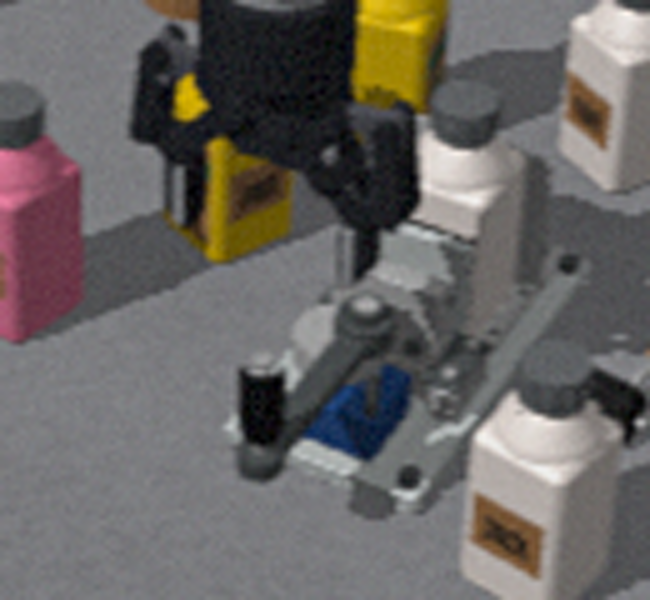

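Call:
drive_tool(
  series="1 0 0 -1 0 0 0;1 0 0 -1.5 0 0 0;1 0 0 -1.5 0 0 0;1 0 0 -1.5 0 0 0;1 0 0 -1.5 0 0 0;1 0 0 -1.5 0 0 0;1 0 0 -1 0 0 0;1 0 0 -0.5 0 0 0;1 0 0 0 0 0 0;1 0 0 0 0 0 0",
)

```text
time: 12.72
tcp_pos: [0.6118, -0.115, 0.0983]
ee_rot: [[-0.08, 0.997, 0.001], [0.997, 0.08, -0.0], [-0.0, 0.0, -1.0]]
ft_force: [0.6, 0.1, 0.3]
grip_width: 1.001
grip_force: 0.0
```

Call:
drive_tool(
  series="0.4 0 0 0 0 0 0;0.3 0 0 0 0 0 0;0.2 0 0 0 0 0 0;0 0 0 0 0 0 0;0 0 0 0 0 0 0;0 0 0 0 0 0 0;0 0 0 0 0 0 0;0 0 0 0 0 0 0",
)

```text
time: 13.38
tcp_pos: [0.6103, -0.1152, 0.0985]
ee_rot: [[-0.079, 0.997, -0.002], [0.997, 0.079, -0.001], [-0.0, -0.002, -1.0]]
ft_force: [-10.2, 0.2, 7.9]
grip_width: 0.273
grip_force: 58.5
```

```bash
python3 - <<'E'
import numpy as np
y=.085;t=np.radians(np.r_[0,np.linspace(0,90,25)[1:]])
h=12*np.c_[-np.sin(t-y),-np.cos(t-y)]
# lever dir at theta: (sin(y-th),-cos(y-th))
h=12*np.c_[np.sin(y-t),-np.cos(y-t)]
d=np.diff(h.round(2),axis=0)
print(';'.join('0 %.2f %.2f 0 0 0 0'%tuple(v) for v in d[:12]));print(';'.join('0 %.2f %.2f 0 0 0 0'%tuple(v) for v in d[12:]))
E
```

```text
0 -0.79 -0.04 0 0 0 0;0 -0.78 0.01 0 0 0 0;0 -0.78 0.06 0 0 0 0;0 -0.78 0.12 0 0 0 0;0 -0.77 0.16 0 0 0 0;0 -0.75 0.21 0 0 0 0;0 -0.74 0.27 0 0 0 0;0 -0.73 0.31 0 0 0 0;0 -0.70 0.35 0 0 0 0;0 -0.67 0.40 0 0 0 0;0 -0.65 0.45 0 0 0 0;0 -0.61 0.48 0 0 0 0
0 -0.59 0.53 0 0 0 0;0 -0.55 0.56 0 0 0 0;0 -0.51 0.60 0 0 0 0;0 -0.47 0.63 0 0 0 0;0 -0.42 0.66 0 0 0 0;0 -0.39 0.68 0 0 0 0;0 -0.33 0.71 0 0 0 0;0 -0.30 0.73 0 0 0 0;0 -0.24 0.75 0 0 0 0;0 -0.19 0.76 0 0 0 0;0 -0.14 0.77 0 0 0 0;0 -0.10 0.78 0 0 0 0
```

Call:
drive_tool(
  series="0 -0.95 -0.04 0 0 0 0;0 -0.78 0.01 0 0 0 0;0 -0.78 0.06 0 0 0 0;0 -0.78 0.12 0 0 0 0;0 -0.77 0.16 0 0 0 0;0 -0.75 0.21 0 0 0 0;0 0 0 0 0 0 0",
)

```text
time: 13.97
tcp_pos: [0.563, -0.1102, 0.0986]
ee_rot: [[-0.079, 0.997, 0.001], [0.997, 0.079, -0.001], [-0.002, 0.001, -1.0]]
ft_force: [1.2, -4.0, 2.9]
grip_width: 0.27
grip_force: 59.0
```

Call:
drive_tool(
  series="0 -0.74 0.27 0 0 0 0;0 -0.73 0.31 0 0 0 0;0 -0.70 0.35 0 0 0 0;0 -0.67 0.40 0 0 0 0;0 -0.65 0.45 0 0 0 0;0 -0.61 0.48 0 0 0 0;0 -0.59 0.53 0 0 0 0;0 -0.55 0.56 0 0 0 0;0 0 0 0 0 0 0",
)

```text
time: 14.72
tcp_pos: [0.5104, -0.0767, 0.0985]
ee_rot: [[-0.079, 0.997, -0.001], [0.997, 0.079, -0.002], [-0.002, -0.001, -1.0]]
ft_force: [-3.3, -7.7, 5.4]
grip_width: 0.268
grip_force: 59.4
```

Call:
drive_tool(
  series="0 -0.51 0.60 0 0 0 0;0 -0.47 0.63 0 0 0 0;0 -0.42 0.66 0 0 0 0;0 -0.39 0.68 0 0 0 0;0 -0.33 0.71 0 0 0 0;0 -0.30 0.73 0 0 0 0;0 -0.24 0.75 0 0 0 0;0 -0.19 0.76 0 0 0 0;0 0 0 0 0 0 0;0 0 0 0 0 0 0",
)

```text
time: 15.55
tcp_pos: [0.4817, -0.0214, 0.0985]
ee_rot: [[-0.08, 0.997, -0.002], [0.997, 0.08, -0.002], [-0.002, -0.002, -1.0]]
ft_force: [-7.9, -6.2, 10.2]
grip_width: 0.27
grip_force: 59.9
```

Call:
drive_tool(
  series="0 -0.19 0.77 0 0 0 0;0 -0.15 0.78 0 0 0 0;0 0 0 0 0 0 0;0 0 0 0 0 0 0",
)

```text
time: 15.88
tcp_pos: [0.4792, -0.0057, 0.0985]
ee_rot: [[-0.08, 0.997, 0.0], [0.997, 0.08, -0.001], [-0.001, 0.0, -1.0]]
ft_force: [-1.0, -4.9, 6.7]
grip_width: 0.272
grip_force: 59.5
```

```bash
python3 - <<'E'
from h import *
s=monitor.read_state();p=s['tcp_pos'];print(s['time'],p,s['ft_force'],s['torque'])
im={n:optics.grab_frame(n)[:,:,::-1] for n in("scene","top")}
cv2.imwrite('pics/s6.png',im['scene']);cv2.imwrite('pics/t6.png',im['top'])
a=cv2.resize(im['scene'][200:320,280:380],None,fx=4,fy=4,interpolation=cv2.INTER_CUBIC)
b=cv2.resize(im['top'][160:280,260:360],None,fx=4,fy=4,interpolation=cv2.INTER_CUBIC)
cv2.imwrite('pics/d6.png',np.hstack([a,b]))
E
```

```text
15.8833 [ 0.47924949 -0.00573131  0.0984853 ] [-0.98304211 -4.8786679   6.68009093] [-0.87250161  0.35056477 -0.02146984]
```

View pics/d6.png

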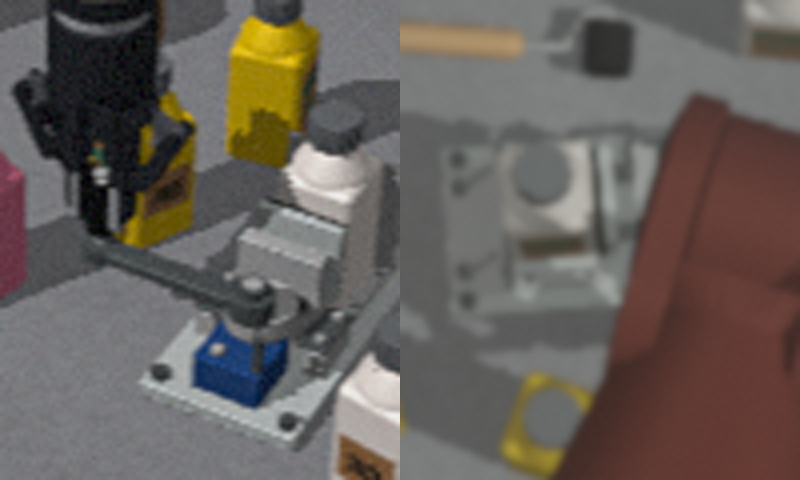

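```bash
python3 -c "
from workcell import r
print(r.sign_off())"
```

```text
the job is handed in; nothing more can be done
None
```

I gave the bottle its quarter turn so the short label faces the pad, and set it back upright between the strips and bracket. The gripper is holding the lever at highest lift (about 1.58 rad), and I handed the job in at about 16 s; no verdict came back.

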